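# Fit the roll spindle of the label dispenser and feel its end float

## Robot

A 7-joint arm with a two-finger parallel gripper is mounted at the origin on the work surface. World frame = base frame: x ahead of the robot, y to its left, z up, the work surface at z = 0. Lengths are in m, angles in degrees, forces in N, time in s.
With the tool pointing down it reaches from about 0.425 to 0.875 m from the base axis. Payload 4.7 kg.
Tool frame: the origin (TCP) lies midway between the tips of the shut fingers; the grasp point (between the pads) lies env.grip_point_offset behind it (env.grip_point_offset is the distance from the TCP to the grasp point, in m); z points along the fingers, y is the line along which they close (so a half turn about z gives the same grasp; the last joint's range is limited). The gripper opens to 87 mm and grips with 3 to 60 N. Pads are 19 mm wide; open, the fingers measure 117 mm over their backs; the gripper's body (75 mm by 190 mm) begins 51 mm behind the grasp point.
Start: joints at [74.089, 18.392, -4.016, 83.108, 1.295, 78.541, -3.26], TCP at [0.187, -0.623, 0.223] pointing down, gripper open.
Joint ranges: [-163.93, 163.93], [-17.29, 119.83], [-79.2, 71.16], [3.27, 140.29], [-89.18, 269.18], [5.43, 117.66], [-154.24, 154.24]. Speed limits (degrees/s): [147.25, 147.25, 180, 180, 180, 180, 180].

## Interface

Orientations are given as [roll, pitch, yaw] about the fixed x, y, z axes, in that order (R = Rz(yaw) Ry(pitch) Rx(roll)).
In Python, from cell import env gives the robot as it stands.
- The arm moves only by the shell command python3 -m creep 'ROWS' [FORCE]. ROWS is a JSON object of lists of equal length, an entry for each row: "translation": the shift along the tool's x, y, z in units of 0.08 m (1.0 is 0.08 m), a list of three; "turn": the turn, a rotation vector about the tool's x, y, z in units of 180 degrees (1.0 is 180 degrees), a list of three; "grip": the opening, from 0 (shut) to 1 (fully open). In form: {"translation": [[x, y, z], ...], "turn": [[ax, ay, az], ...], "grip": [grip, ...]}. A call has 1 to 5 rows; each row shifts and turns the commanded pose from where the row before left it, along the tool's axes as they then stand; what a row does not reach is not made up. A row lasts 1/8 s, in which the tool goes at most 62.5 mm and 10.7 degrees, less where a joint would pass 70% of its speed; a pose out of reach is approached as far as the arm can. A call with a number of a shift or a turn outside -1 to 1 is refused whole. A call with a gripper value outside its range is refused whole. The fingers move at their own pace and stop on an object; FORCE is the grip in N (left out, the last holds). Time passes only in rows, so rows that do not move let the fingers close. It gives the time, the measured TCP pose, the force, the opening and the grip force at its end, in the units of the state.
- env.get_obs(): the state, without advancing time (a new reading comes with each control period).
- env.read_camera(name): name is "scene" or "top"; returns a dict with "frame" (480x640x3 uint8, red, green, blue), "z_map" (480x640 float32, m along the optical axis (not along the pixel's ray), 0 where there is no reading), "K" (3x3 intrinsics, pixels), "rvec" (rotation vector, rad) and "tvec" (3), from world to camera coordinates, as OpenCV has them. Camera axes: x right, y down, z forward; pixel columns grow to the right and rows downward; lengths in m; the calibration is good to about 2 mm. A picture is of the moment at which its call begins.
- env.sign_off(): hands the job in; it is judged then, once.
The state is a dict: "time_s": time; "qpos": joint angles; "joint_velocities": joint speeds; "effort": joint torques, N m; "tool_pos": TCP position; "tool_rot": TCP orientation; "force": force on the tool from outside, world axes, zero at the start; "wrist_torque": the same for the moment, N m; "grip_width": finger opening in m; "grasp_force": force on a finger pad.
Only numpy, scipy, OpenCV 4.12 (cv2) and the standard library are available. Lean on these libraries where they do the work, as an engineer would, in place of code of your own. Each camera call takes 0.05 s, during which the arm holds its last target. There are 200 camera calls.

## Task

Fit the steel spindle from its rack into the label dispenser: nose first through the near cheek, the label roll and the far cheek, until its brass collar meets the brass washer, then let go and swing the yellow keeper up round the neck behind the collar until it is fully shut. Take the spindle again by its red ball and feel the end float, gently: draw it out until the collar stops against the keeper, then press it in until it stops against the washer. Leave it midway, clear of both stops, with the keeper shut, the roll in its place and the other things on the table left alone.

Things in the scene. Friction and masses are not known exactly. Their poses are not given: they have to be found in the camera images.
- dispenser: Bench label dispenser, fixed: white base 190 (x) x 205 (y) x 12 mm, two upright aluminium cheeks 80 wide, 10 thick, tops 113 mm above the table. Origin on the table under the middle of the gap; y runs along the bores. Near cheek y = +45 to +55 mm, far cheek -45 to -55 mm. The spindle goes in from the +y side towards -y. A peel plate 65 mm high sticks out to x = -107 mm.
- near_bore (a point): Centre of the 19 mm, chamfered bore through the near cheek, at the cheek's outer face: 55 mm along +y from the dispenser's origin, 85 mm above the table.
- far_bore (a point): Centre of the equal bore through the far cheek, on the same axis, at the far cheek's outer face: y = -55 mm of the dispenser, 85 mm above the table.
- thrust_washer: Brass thrust washer round the near bore, fixed on the near cheek's outer face, 36 mm outside, 24 mm inside, 3 mm thick; origin on the bore axis at the cheek's face. Its outer face, the inner stop of the spindle's collar, lies at y = +58 mm of the dispenser.
- keeper_bracket: Steel angle bracket outside the near cheek, fixed, carrying the yellow keeper; set 72 to 76 mm out along y. Origin at table height under the bore axis, in the plane of the keeper's inner face (towards the near cheek), which is the collar's outer stop. Axes as the dispenser's. With the 8 mm collar between washer and keeper the end float is 6 to 10 mm.
- keeper (a joint): Angle of the yellow hook-shaped keeper, 6 mm thick, on a pivot along y, 49 mm above the table below the bore axis. 0 = shut (a stop): upright, its notch round the spindle's neck. It starts at 1.2 to 1.32 rad, leaning to the dispenser's +x side, is stiff (0.06 N m) and stays where left. Open it clears the collar, and fingers closed on the spindle if their backs stay within 40 mm of the axis.
- keeper_pin (a point): Middle of the keeper's black grip pin, 10 mm thick, 26 mm long, along y, on the keeper's outer (+y) face; 68 mm from the pivot, 19 mm beyond the keeper's inner face. Shut, it is straight above the bore axis by 32 mm. Pinch it from above, fingers either side along the dispenser's x, and carry it round the pivot in an arc.
- spindle: Steel roll spindle, 0.34 to 0.5 kg, y axis from nose to ball, origin at the inner face of its collar. Shank 16 mm thick, y = 0 to -165 mm, last 14 mm tapering to an 8 mm nose; brass collar 32 mm across, y = 0 to +8; neck 16 mm thick to about +55; red ball. Starts level in the rack, axis 50 mm above the table, ball towards +y, shank free to grasp from y = -120 to 0. Balances near y = -45 mm.
- spindle_nose (a point): End of the spindle's tapered nose, on its axis (y = -165 mm of the spindle). With the collar on the washer it stands 52 mm out of the far cheek.
- spindle_ball (a point): Centre of the spindle's red ball knob, 34 mm across (y = +71 mm of the spindle). Grasp it from above, fingers either side along x.
- collar_back (a point): Centre of the collar's outer face, the one the keeper stops (y = +8 mm of the spindle).
- rack: Wooden rack, fixed, 64 x 225 x 12 mm, with two grey vee rests (up to 54 mm high) in which the spindle starts: one under the shank near its nose, one under the neck. Origin on the table under its middle, 50 mm from the spindle's collar on the nose side; y along the spindle.
- label_roll: Paper label roll, loose, 70 mm across, 70 mm long, with a 40 mm core, lying on two rubber bed rollers between the cheeks; origin at its centre, which starts on the bore axis.
- tin_a: Silver tin with red wax, 62 mm across, 26 mm high; origin under its middle. Leave alone.
- tin_b: Silver tin with red wax, 62 mm across, 26 mm high; origin under its middle. Leave alone.
- tin_c: Silver closed tin, 62 mm across, 28 mm high; origin under its middle. Leave alone.
- tin_gold: Gold tin with red wax, 82 mm across, 27 mm high; origin under its middle. Leave alone.
- spare_roll: Spare label roll standing on its end, 88 mm across, 70 mm high; origin under its middle. Leave alone.
- spoon: Steel spoon lying on the table. Leave alone.
- screwdriver: Screwdriver with an orange handle lying on the table. Leave alone.
Not all that is in view belongs to the job. Leave any orange look-alike of the label_roll alone.

How it is judged (in metres and radians):
On the way, in this order (a step that is already met when the one before it is completed fails the run):
1. The spindle's nose has come out through the far cheek, the spindle lying in both bores (y of spindle_nose in the frame of dispenser below -0.058 m and x of spindle_nose in the frame of dispenser between -0.006 and 0.006 m and z of spindle_nose in the frame of dispenser between 0.078 and 0.092 m), for 0.1 s.
2. The spindle is let go and the keeper shut with the collar between washer and keeper (value of joint keeper below 0.08 rad and y of spindle in the frame of dispenser above 0.056 m and y of collar_back in the frame of keeper_bracket below 0.002 m and contact force between spindle and the fingers below 0.2 N), for 0.2 s.
3. With the keeper shut, the spindle is drawn out until its collar bears on the keeper (value of joint keeper below 0.08 rad and y of collar_back in the frame of keeper_bracket above -0.0015 m and contact force between spindle and keeper_bracket above 1.5 N), for 0.05 s.
4. Then, with the keeper shut, the spindle is pressed in until its collar bears on the washer (value of joint keeper below 0.08 rad and y of spindle in the frame of dispenser below 0.0595 m and contact force between spindle and thrust_washer above 1.5 N), for 0.05 s.
At the end, for the whole second after the job is handed in: The keeper is shut (within 0.08 rad), the spindle lies in both bores at rest with its collar between washer and keeper and at least 1.5 mm clear of each, and the label roll is round it on its bed (within 15 mm across) (value of joint keeper below 0.08 rad and y of spindle in the frame of dispenser above 0.0595 m and y of collar_back in the frame of keeper_bracket below -0.0015 m and x of spindle in the frame of dispenser between -0.005 and 0.005 m and z of spindle in the frame of dispenser between 0.08 and 0.09 m and angle between the y axis of spindle and the y axis of dispenser, either way round below 0.07 rad and y of spindle_nose in the frame of dispenser below -0.09 m and linear speed of spindle below 0.01 m/s and distance between label_roll and dispenser below 0.1 m and x of label_roll in the frame of dispenser between -0.015 and 0.015 m); the robot touches nothing.
It fails at once if Not gently: the spindle is forced against keeper or washer with more than 50 N (contact force between spindle and keeper_bracket above 50 N or contact force between spindle and thrust_washer above 50 N).
It fails at once if The label roll is lifted or thrown out of its bed (z of label_roll in the frame of dispenser above 0.115 m).
It fails at once if A bystander is pushed about by more than 30 mm (distance of any of tin_a, tin_b, tin_c, tin_gold, spare_roll, spoon, screwdriver from where it was at the start of the episode above 0.03 m).
It also fails if it takes over 72 s, if anything falls off the work surface, if the arm or the gripper's body presses on something with over 40 N, if the wrist force passes 120 N, or if a joint passes its speed limit or range.

## Working session

There is one attempt and no reset: what is moved stays moved. The work goes in short steps, Python scripts to look and compute and a shell command to move; the robot and the scene stay as the last step left them, time stands still between calls to the robot, and variables do not carry over. Pictures are saved under pics/ and viewed, at most 10 in all, crops included, and the job is handed in when it is done.

```bash
ls; mkdir -p pics
python3 - <<'E'
from cell import env
import cv2,numpy as np
o=env.get_obs();print(o['time_s'],o['tool_pos'],o['tool_rot'],o['grip_width'],env.grip_point_offset)
for n in('scene','top'):
    c=env.read_camera(n);np.savez(f'pics/{n}0.npz',**c);cv2.imwrite(f'pics/{n}0.png',c['frame'][:,:,::-1]);print(n,c['K'],c['rvec'],c['tvec'])
E
```

```text
pics
0.0 [ 0.18677415 -0.62201733  0.22148423] [-1.79892538e+02  5.87306851e-03  1.67178140e+01] 0.08700911697785503 0.0187
scene [[557.48146065   0.         323.13927864]
 [  0.         557.48146065 243.08367673]
 [  0.           0.           1.        ]] [ 0.87434302  2.69013666 -0.89024984] [ 0.40278309 -0.25861885  1.56990762]
top [[440.8457372    0.         320.41614574]
 [  0.         440.8457372  240.02742515]
 [  0.           0.           1.        ]] [ 2.11058804 -2.1526127   0.18475287] [0.05759856 0.56143777 1.00884519]
```

View pics/scene0.png

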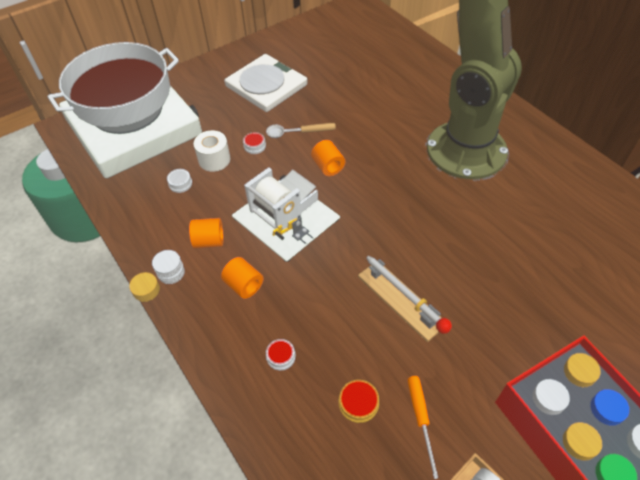

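View pics/top0.png

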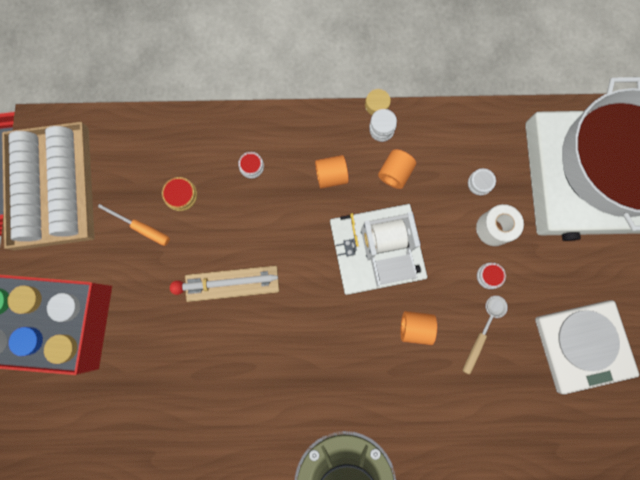

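The top view has the dispenser at (378,250): keeper at (352,230) facing left (+y), peel plate at (395,268) towards the robot. The spindle lies in its rack from ball (176,288) to nose (275,280). The orange rolls at (332,172), (397,168) and (419,328) are look-alikes; the white label roll at (390,237) sits between the cheeks. Next I'll measure, with an enlarged crop.

```bash
cat > h.py <<'E'
import numpy as np,cv2
from scipy.spatial.transform import Rotation as R
def cloud(c):
    v,u=np.indices(c['z_map'].shape); z=c['z_map'];K=c['K']
    p=np.stack([(u-K[0,2])/K[0,0]*z,(v-K[1,2])/K[1,1]*z,z],-1)
    Rm=cv2.Rodrigues(np.array(c['rvec'],float))[0]
    w=(p-np.ravel(c['tvec']))@Rm
    w[z==0]=np.nan
    return w
def proj(c,P): return cv2.projectPoints(np.float64(P).reshape(-1,3),np.array(c['rvec'],float),np.array(c['tvec'],float),c['K'],None)[0][:,0]
E
python3 - <<'E'
from h import *
C={n:dict(np.load(f'pics/{n}0.npz')) for n in('scene','top')}
t=C['top'];W=cloud(t);f=t['frame'].astype(int);h=cv2.cvtColor(t['frame'],cv2.COLOR_RGB2HSV)
print('table',W[330,200],W[200,280],'base px',proj(t,[[0,0,0],[.187,-.622,.22]]),proj(C['scene'],[[0,0,0],[.187,-.622,.22]]))
r=lambda u0,u1,v0,v1:(slice(v0,v1),slice(u0,u1))
for n,c in C.items():
    W=cloud(c);f=c['frame'].astype(int);hs=cv2.cvtColor(c['frame'],cv2.COLOR_RGB2HSV)
    print(n)
    box=r(320,440,195,305) if n=='top' else r(225,345,160,265)
    w=W[box].reshape(-1,3);col=hs[box].reshape(-1,3)
    b=(abs(w[:,2]-.012)<.005)&(col[:,1]<60)&(col[:,2]>150)
    rect=cv2.minAreaRect((w[b,:2]*1000).astype(np.float32));print('base',b.sum(),rect,cv2.boxPoints(rect).tolist())
    hi=w[w[:,2]>.10];print('hi',len(hi),hi.mean(0),hi[:,2].max())
    y=(col[:,0]>18)&(col[:,0]<32)&(col[:,1]>150)&(col[:,2]>120);print('yellow',y.sum(),w[y].mean(0) if y.any() else '')
    # spindle
    box=r(165,285,262,305) if n=='top' else r(350,460,250,345)
    w=W[box].reshape(-1,3);col=hs[box].reshape(-1,3)
    red=((col[:,0]<6)|(col[:,0]>174))&(col[:,1]>170)&(col[:,2]>90)&(w[:,2]>.035)
    from scipy.optimize import least_squares
    q=w[red];s=least_squares(lambda x:np.linalg.norm(q-x,axis=1)-.017,q.mean(0)+[0,0,-.01],loss='soft_l1',f_scale=.002);print('ball',len(q),s.x,s.cost)
    m=(w[:,2]>.045)&(w[:,2]<.062)&~red&(col[:,1]<70)
    q=w[m];mu=q.mean(0);d=np.linalg.svd(q-mu)[2][0];d*=np.sign(d[1]);print('shank',m.sum(),mu,d,np.degrees(np.arctan2(-d[0],d[1])),'ends',((q-mu)@d).min(),((q-mu)@d).max())
    yb=(col[:,0]>15)&(col[:,0]<30)&(col[:,1]>110)&(w[:,2]>.05);print('collar',yb.sum(),w[yb].mean(0) if yb.any() else '')
t=C['top']['frame'][190:310,160:440,::-1];s=C['scene']['frame'][150:270,215:355,::-1]
a=cv2.resize(t,None,fx=2.8,fy=2.8,interpolation=2)
b=cv2.resize(s,None,fx=2,fy=2,interpolation=2)
im=np.zeros((a.shape[0]+b.shape[0],a.shape[1],3),np.uint8);im[:a.shape[0]]=a;im[a.shape[0]:,:b.shape[1]]=b
s2=cv2.resize(C['scene']['frame'][240:345,345:465,::-1],None,fx=2.2,fy=2.2,interpolation=2);im[a.shape[0]:a.shape[0]+s2.shape[0],300:300+s2.shape[1]]=s2
cv2.imwrite('pics/crop1.png',im);print(im.shape)
E
```

```text
table [0.3553745  0.34171866 0.00352661] [ 0.67722681  0.14766273 -0.00248904] base px [[345.58559551 485.36481737]
 [681.15238484 414.84648989]] [[466.16941656 151.24692607]
 [283.69680561   3.28461737]]
scene
base 2168 ((558.1325073242188, -175.0150146484375), (192.2861785888672, 366.24456787109375), 10.537338256835938) [[430.1220703125, -12.56319808959961], [497.0994873046875, -372.63140869140625], [686.1429443359375, -337.4668273925781], [619.16552734375, 22.60137939453125]]
hi 1121 [ 0.56805742 -0.10958242  0.11363811] 0.12641568875883982
yellow 80 [nan nan nan]
ball 171 [0.45388757 0.38247113 0.05102599] 0.00016534904498491447
shank 747 [0.46595357 0.26834922 0.055575  ] [-0.08657667  0.99622066 -0.0069908 ] 4.9668171436968125 ends -0.1201982979831218 0.0991572125572871
collar 57 [0.46407267 0.31702488 0.0617687 ]
top
base 2855 ((545.1256713867188, -95.52821350097656), (190.1432647705078, 205.64096069335938), 10.04849624633789) [[433.57208251953125, -10.873207092285156], [469.45269775390625, -213.3597412109375], [656.6792602539062, -180.1832275390625], [620.7986450195312, 22.303314208984375]]
hi 1417 [ 0.56470579 -0.11107514  0.11347652] 0.1247046583885708
yellow 14 [ 0.60906185 -0.02947783  0.0617611 ]
ball 138 [0.45522592 0.38587899 0.05117494] 0.000107044642754947
shank 780 [0.46463997 0.26639422 0.05575931] [-0.08285102  0.9965593  -0.00229618] 4.752474047728085 ends -0.11645030731035762 0.10578240895920699
collar 32 [0.46033214 0.31727787 0.06318766]
(576, 784, 3)
```

View pics/crop1.png

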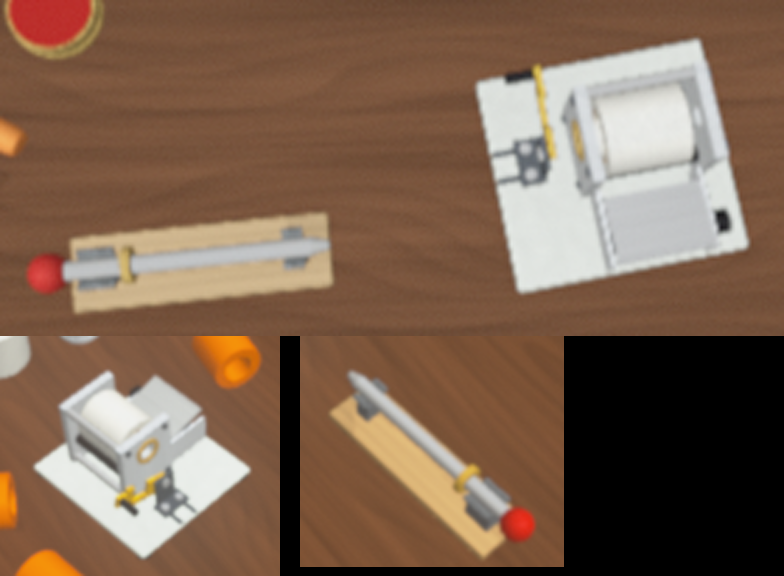

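The crop confirms the spindle, ball end left, brass collar at crop (126,264), in the vee rests. It also shows the dispenser with its keeper lying open to +x and the brass washer on the near cheek. Measured sizes agree: base 190x205 mm, ball at z 0.051 m, collar-to-ball distance right. I'll start the transit (turn first, then an arc at a safe height) and refine the dispenser pose from the saved data.

```bash
python3 -m creep '{"translation":[[0,0,-0.12],[0,0,-0.12],[0,0,-0.12],[0,0,-0.12]],"turn":[[0,0,-0.0543],[0,0,-0.0543],[0,0,-0.0543],[0,0,-0.0543]],"grip":[1,1,1,1]}' 40
python3 -m creep '{"translation":[[0,0,0],[0,0,0],[0,0,0],[0,0,0]],"turn":[[0,0,-0.0543],[0,0,-0.0543],[0,0,-0.0543],[0,0,-0.0543]],"grip":[1,1,1,1]}'
python3 -m creep '{"translation":[[0.368,0.424,0],[0.368,0.424,0],[0.368,0.424,0],[0.368,0.424,0],[0.368,0.424,0]],"turn":[[0,0,0],[0,0,0],[0,0,0],[0,0,0],[0,0,0]],"grip":[1,1,1,1,1]}'
python3 -m creep '{"translation":[[0.368,0.424,0],[0.368,0.424,0],[0.368,0.424,0],[0.368,0.424,0],[0.368,0.424,0]],"turn":[[0,0,0],[0,0,0],[0,0,0],[0,0,0],[0,0,0]],"grip":[1,1,1,1,1]}'
python3 - <<'E'
from h import *
for n in('scene','top'):
    c=dict(np.load(f'pics/{n}0.npz'));W=cloud(c).reshape(-1,3);hs=cv2.cvtColor(c['frame'],cv2.COLOR_RGB2HSV).reshape(-1,3)
    a=np.radians(10.05);ex=np.array([np.cos(a),np.sin(a)]);ey=np.array([-np.sin(a),np.cos(a)])
    o=np.array([.5451,-.0955]);X=(W[:,:2]-o)@ex;Y=(W[:,:2]-o)@ey;Z=W[:,2]
    r=(abs(X)<.13)&(abs(Y)<.12)
    m=r&(Z>.100)&(Z<.117)
    print(n,'Yhist z.10-.117',[(int(1000*b),int(k)) for k,b in zip(*np.histogram(Y[m],np.arange(-.12,.12,.004))) if k>4])
    for s in (1,-1):
        k=m&(np.sign(Y+.019)==s)&(abs(Y+.019)>.038);print(' cheek',s,k.sum(),'X',np.percentile(X[k],[1,50,99]),'Y',np.percentile(Y[k],[2,50,98]))
    k=r&(Z>.1155)&(Z<.13);print(' roll top',k.sum(),X[k].mean(),Y[k].min(),Y[k].max(),Z[k].max())
    y=r&(hs[:,0]>12)&(hs[:,0]<32)&(hs[:,1]>100)&(Z>.02);
    for lo,hi in((.02,.05),(.05,.09)):
      k=y&(Y>lo-.0)&(Y<hi);print(' brass/yellow',k.sum(),np.nanmean(np.c_[X,Y,Z][k],0) if k.any() else '')
E
```

```text
time_s: 0.6
tool_pos: [0.1869, -0.6223, 0.2606]
tool_rot: [-179.9, -0.0, 56.1]
force: [0.6, 0.6, 0.0]
grip_width: 0.0868
grasp_force: 0.0
time_s: 1.1
tool_pos: [0.1868, -0.6223, 0.2603]
tool_rot: [-180.0, -0.1, 95.2]
force: [0.3, 0.1, -0.2]
grip_width: 0.087
grasp_force: 0.0
time_s: 1.72
tool_pos: [0.344, -0.46, 0.2606]
tool_rot: [-180.0, -0.0, 94.9]
force: [-0.2, -0.9, 0.5]
grip_width: 0.0872
grasp_force: 0.0
time_s: 2.35
tool_pos: [0.5003, -0.299, 0.2606]
tool_rot: [-180.0, -0.0, 94.9]
force: [0.9, -0.4, -0.1]
grip_width: 0.0869
grasp_force: 0.0
scene Yhist z.10-.117 [(-79, 28), (-75, 37), (-71, 103), (-67, 20), (-63, 7), (-59, 7), (-55, 14), (-51, 18), (-47, 16), (-43, 19), (-39, 15), (-35, 21), (-31, 14), (-27, 24), (-23, 15), (-19, 16), (-15, 23), (-11, 21), (-7, 20), (-3, 16), (0, 22), (4, 13), (8, 29), (12, 53), (16, 17), (20, 30), (24, 39), (28, 101), (32, 42)]
 cheek 1 220 X [-0.02549891  0.01651603  0.05357559] Y [0.01977675 0.02966991 0.03519209]
 cheek -1 203 X [-0.02523572  0.01743907  0.05332641] Y [-0.07996896 -0.07056896 -0.06006569]
 roll top 420 0.015824152761585226
[... 171 characters left out ...]
hist z.10-.117 [(-79, 18), (-75, 64), (-71, 57), (-67, 64), (-63, 7), (-59, 7), (-55, 15), (-51, 33), (-47, 34), (-43, 34), (-39, 33), (-35, 35), (-31, 34), (-27, 35), (-23, 35), (-19, 35), (-15, 35), (-11, 30), (-7, 36), (-3, 31), (0, 33), (4, 37), (8, 29), (12, 34), (16, 36), (20, 19), (24, 63), (28, 57), (32, 61)]
 cheek 1 205 X [-0.02505612  0.0144585   0.05352863] Y [0.02170028 0.02937212 0.03585499]
 cheek -1 217 X [-0.0249777   0.01607227  0.05421298] Y [-0.07851187 -0.0700026  -0.05969999]
 roll top 511 0.01453047650293169 -0.07600152240579262 0.03289823719219207 0.1247046583885708
 brass/yellow 16 [0.01551314 0.03503443 0.0891643 ]
 brass/yellow 64 [0.0502397  0.05473473 0.06254471]
```

Dispenser origin ≈ (0.5634, -0.1126), yaw 10.05°, consistent in both cameras. On to the spindle.

```bash
python3 -m creep '{"translation":[[0.616,0.136,0],[0.616,0.136,0],[0.616,0.136,0],[0.616,0.136,0],[0.616,0.136,0]],"turn":[[0,0,0],[0,0,0],[0,0,0],[0,0,0],[0,0,0]],"grip":[1,1,1,1,1]}'|sed -n 2p
python3 -m creep '{"translation":[[0.616,0.136,0],[0.624,-0.108,0],[0.624,-0.108,0],[0.624,-0.108,0]],"turn":[[0,0,0],[0,0,0],[0,0,0],[0,0,0]],"grip":[1,1,1,1]}'|sed -n 2p
python3 -m creep '{"translation":[[0.624,-0.108,0],[0.624,-0.108,0],[0.624,-0.108,0],[0,0,0.3],[0,0,0.3]],"turn":[[0,0,0],[0,0,0],[0,0,0],[0,0,0],[0,0,0]],"grip":[1,1,1,0.8,0.6]}'
python3 - <<'E'
from h import *
for n in('scene','top'):
    c=dict(np.load(f'pics/{n}0.npz'));W=cloud(c).reshape(-1,3)
    # keeper pin: dark pixels outside near cheek
    a=np.radians(10.05);ex=np.array([np.cos(a),np.sin(a)]);ey=np.array([-np.sin(a),np.cos(a)])
    o=np.array([.5634,-.1126]);X=(W[:,:2]-o)@ex;Y=(W[:,:2]-o)@ey;Z=W[:,2]
    f=c['frame'].reshape(-1,3)
    k=(X>.045)&(X<.09)&(Y>.065)&(Y<.125)&(Z>.045)&(f.max(1)<60);P=np.c_[X,Y,Z][k];print(n,'pin',k.sum(),np.percentile(P,[3,50,97],axis=0).round(4).tolist())
    k=(X>-.03)&(X<.03)&(Y>.059)&(Y<.125)&(Z>.03)&(Z<.1);P=np.c_[X,Y,Z][k];print(n,'bracket',k.sum(),np.percentile(P,[3,50,97],axis=0).round(4).tolist())
E
```

```text
tool_pos: [0.5325, -0.0485, 0.2606]
tool_pos: [0.5, 0.1484, 0.2606]
time_s: 4.1
tool_pos: [0.4616, 0.2948, 0.2121]
tool_rot: [-180.0, 0.0, 95.0]
force: [0.5, 0.2, -0.9]
grip_width: 0.0743
grasp_force: 0.0Traceback (most recent call last):
  File "<stdin>", line 8, in <module>
    return _quantile_unchecked(
        a, q, axis, out, overwrite_input, method, keepdims, weights)
    return _ureduce(a,
                    func=_quantile_ureduce_func,
    ...<5 lines>...
                    overwrite_input=overwrite_input,
                    method=method)
    r = func(a, **kwargs)
    result = _quantile(arr,
                       quantiles=q,
    ...<2 lines>...
                       out=out,
                       weights=wgt)
    slices_having_nans = np.isnan(arr[-1, ...])
                                  ~~~^^^^^^^^^
IndexError: index -1 is out of bounds for axis 0 with size 0
```

```bash
python3 -m creep '{"translation":[[-0.015,0.015,0.4],[0,0,0.5],[0,0,0.5],[0,0,0.5],[0,0,0.36]],"turn":[[0,0,0],[0,0,0],[0,0,0],[0,0,0],[0,0,0]],"grip":[0.6,0.6,0.6,0.6,0.6]}'
python3 -m creep '{"translation":[[0,0,0],[0,0,0],[0,0,0],[0,0,0],[0,0,0]],"turn":[[0,0,0],[0,0,0],[0,0,0],[0,0,0],[0,0,0]],"grip":[0.4,0.1,0,0,0]}' 60
python3 -m creep '{"translation":[[0,0,0],[0,0,0],[0,0,-0.2],[0,0,-0.4],[0,0,-0.4]],"turn":[[0,0,0],[0,0,0],[0,0,0],[0,0,0],[0,0,0]],"grip":[0,0,0,0,0]}'
```

```text
time_s: 4.72
tool_pos: [0.4625, 0.292, 0.0299]
tool_rot: [-179.9, 0.1, 94.9]
force: [-0.1, -0.7, -0.1]
grip_width: 0.0522
grasp_force: 0.0
time_s: 5.35
tool_pos: [0.4629, 0.293, 0.0329]
tool_rot: [-180.0, 0.0, 94.9]
force: [-3.6, -0.7, 6.9]
grip_width: 0.0146
grasp_force: 60.0
time_s: 5.98
tool_pos: [0.4633, 0.2926, 0.1132]
tool_rot: [-180.0, 0.0, 94.9]
force: [0.1, 0.6, -4.4]
grip_width: 0.0144
grasp_force: 60.0
```

Lifted; the weight reads about 4.4 N. I'll measure how the spindle sits in the fingers.

```bash
cat >> h.py <<'E'
from scipy.optimize import least_squares
def spindle(env,save=None):
    "axis direction, ball centre, from both cameras near the tool"
    o=env.get_obs();out=[]
    g=np.array(o['tool_pos'])
    for n in('scene','top'):
        c=env.read_camera(n);W=cloud(c).reshape(-1,3);hs=cv2.cvtColor(c['frame'],cv2.COLOR_RGB2HSV).reshape(-1,3)
        if save: cv2.imwrite(f'pics/{save}_{n}.png',c['frame'][:,:,::-1])
        near=np.linalg.norm(W[:,:2]-g[:2],axis=1)<.25
        red=near&((hs[:,0]<6)|(hs[:,0]>174))&(hs[:,1]>170)&(hs[:,2]>90)&(W[:,2]>.06)
        q=W[red]
        b=least_squares(lambda x:np.linalg.norm(q-x,axis=1)-.017,q.mean(0)+[0,0,-.01],loss='soft_l1',f_scale=.002).x if len(q)>20 else None
        out.append((n,len(q),b,c,W,hs))
    return o,out
E
python3 - <<'E'
from cell import env
from h import *
o,out=spindle(env,'lift')
g=np.array(o['tool_pos']);print(g,o['tool_rot'])
for n,k,b,c,W,hs in out:
    print(n,k,b)
    # shank points: within 15mm of nominal axis below gripper
    d=np.array([-.0847,.9964,0]);gp=g+[0,0,.0187]
    r=W-gp;s=r@d;lat=r-np.outer(s,d)
    m=(np.linalg.norm(lat,axis=1)<.02)&(((s<-.03)&(s>-.135)))&(hs[:,1]<80)
    q=W[m];s=s[m]
    # cylinder fit: axis point p + slopes, radius 8mm
    def res(x):
        dd=d+[x[2],0,x[3]];dd/=np.linalg.norm(dd);v=q-gp-[x[0],0,x[1]];return np.linalg.norm(v-np.outer(v@dd,dd),axis=1)-.008
    f=least_squares(res,[0,0,0,0],loss='soft_l1',f_scale=.002);print(' n',m.sum(),'off x,z mm',(f.x[:2]*1e3).round(2),'slopes x,z',f.x[2:].round(4),np.sqrt(2*f.cost/len(q)))
E
```

```text
[0.46326514 0.29261496 0.11315984] [-1.79981876e+02  9.20155306e-03  9.49189081e+01]
scene 201 [0.45458604 0.38259664 0.13160494]
 n 206 off x,z mm [-2.11  0.9 ] slopes x,z [-0.0041  0.0178] 0.0013981139256615317
top 0 None
 n 358 off x,z mm [2.49 4.46] slopes x,z [0.0037 0.0122] 0.0012486620326165058
```

```bash
python3 -m creep '{"translation":[[0,0,0],[0,0,0],[-0.4,0.05,0],[-0.5,0.08,0],[-0.5,0.08,0]],"turn":[[0,0,-0.015],[0,0,-0.0135],[0,0,0],[0,0,0],[0,0,0]],"grip":[0,0,0,0,0]}'
python3 -m creep '{"translation":[[-0.5,0.088,0],[-0.306,0.05,0],[0,0,0.25],[0,0,0.3],[0,0,0]],"turn":[[0,0,0],[0,0,0],[0,0,0],[0,0,0],[0,0,0]],"grip":[0,0,0,0,0]}'
python3 - <<'E'
from cell import env
from h import *
o,out=spindle(env,'pre')
g=np.array(o['tool_pos']);print(g,o['tool_rot'],o['force'])
a=np.radians(10.05);ex=np.array([np.cos(a),np.sin(a),0]);ey=np.array([-np.sin(a),np.cos(a),0]);O=np.array([.5634,-.1126,0])
print('tool in disp',(g-O)@ex,(g-O)@ey)
for n,k,b,c,W,hs in out:
    if b is not None: print(n,k,'ball disp',(b-O)@ex,(b-O)@ey,b[2])
    X,Y,Z=(W-O)@ex,(W-O)@ey,W[:,2]
    for lo,hi in((.095,.11),(.11,.14),(.14,.17),(.17,.2)):
        m=(abs(X)<.016)&(Y>lo)&(Y<hi)&(Z>.07)&(Z<.105)&(hs[:,1]<90)
        if m.sum()>5: print(n,lo,hi,m.sum(),'X mid',np.percentile(X[m],[3,97]).mean().round(4),'Ztop',np.percentile(Z[m],95).round(4),'Ymin',Y[m].min().round(4))
    f=c['frame'];p=proj(c,[O+.06*ey+[0,0,.085]])[0].astype(int)
    cv2.imwrite(f'pics/pre_{n}_c.png',cv2.resize(f[max(0,p[1]-50):p[1]+60,max(0,p[0]-80):p[0]+100,::-1],None,fx=3.5,fy=3.5,interpolation=2))
i=[cv2.imread(f'pics/pre_{n}_c.png') for n in('scene','top')]
w=min(x.shape[1] for x in i);v=cv2.resize(np.vstack([x[:,:w] for x in i]),None,fx=.75,fy=.75);cv2.imwrite('pics/pre.png',v);print(v.shape)
E
```

```text
time_s: 6.7
tool_pos: [0.4991, 0.184, 0.111]
tool_rot: [-179.9, 0.0, 100.1]
force: [1.2, -0.0, -3.9]
grip_width: 0.0148
grasp_force: 60.0
time_s: 7.32
tool_pos: [0.5185, 0.1244, 0.0651]
tool_rot: [-179.6, -0.1, 100.1]
force: [-0.7, -0.0, -3.6]
grip_width: 0.0141
grasp_force: 60.0
[0.51846612 0.12438249 0.06511091] [-1.79642522e+02 -6.05406903e-02  1.00141051e+02] [-0.73279143 -0.04001251 -3.60668851]
tool in disp -0.002889177059214391 0.2411874897905804
scene 136 ball disp -0.00469929741211782 0.3304486610167236 0.0841215422034496
scene 0.095 0.11 22 X mid -0.0024 Ztop 0.0923 Ymin 0.0968
scene 0.11 0.14 74 X mid -0.0033 Ztop 0.0925 Ymin 0.1105
scene 0.14 0.17 63 X mid -0.0027 Ztop 0.0923 Ymin 0.1403
top 134 ball disp -0.001445207287690916 0.334048358940257 0.08505464806842768
top 0.095 0.11 24 X mid -0.0021 Ztop 0.0906 Ymin 0.0992
top 0.11 0.14 87 X mid -0.002 Ztop 0.0942 Ymin 0.1105
top 0.14 0.17 80 X mid -0.0018 Ztop 0.0939 Ymin 0.1403
(578, 472, 3)
```

View pics/pre.png

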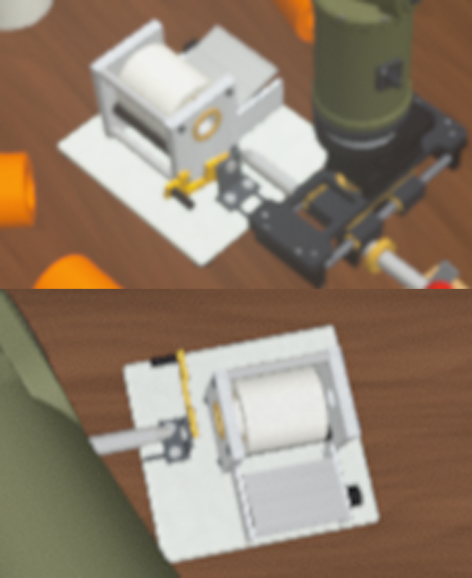

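The pictures show the spindle level, in front of the near cheek (nose at about (95,440) in the lower half, pointing at the brass bore), and the keeper lying open. Its axis is at x ≈ -2.4 mm, z ≈ 85 mm. I'll shift +2.5 mm in x and advance in steps.

```bash
python3 -m creep '{"translation":[[0,0.031,0],[-0.15,0,0],[-0.2,0,0],[-0.15,0,0],[-0.15,0,0]],"turn":[[0,0,0],[0,0,0],[0,0,0],[0,0,0],[0,0,0]],"grip":[0,0,0,0,0]}'
python3 -m creep '{"translation":[[-0.15,0,0],[-0.15,0,0],[-0.15,0,0],[0,0,0]],"turn":[[0,0,0],[0,0,0],[0,0,0],[0,0,0]],"grip":[0,0,0,0]}'
python3 - <<'E'
from cell import env
from h import *
o,out=spindle(env,'ins')
g=np.array(o['tool_pos']);print(g,o['tool_rot'],o['force'],o['wrist_torque'])
a=np.radians(10.05);ex=np.array([np.cos(a),np.sin(a),0]);ey=np.array([-np.sin(a),np.cos(a),0]);O=np.array([.5634,-.1126,0])
print('tool in disp',(g-O)@ex,(g-O)@ey)
for n,k,b,c,W,hs in out:
    if b is not None: print(n,k,'ball disp',(b-O)@ex,(b-O)@ey,b[2])
    X,Y,Z=(W-O)@ex,(W-O)@ey,W[:,2]
    for lo,hi in((.06,.08),(.08,.1),(.10,.14)):
        m=(abs(X)<.016)&(Y>lo)&(Y<hi)&(Z>.07)&(Z<.105)&(hs[:,1]<90)
        if m.sum()>5: print(n,lo,hi,m.sum(),'X mid',np.percentile(X[m],[3,97]).mean().round(4),'Ztop',np.percentile(Z[m],95).round(4))
E
```

```text
time_s: 8.05
tool_pos: [0.5333, 0.0717, 0.0681]
tool_rot: [-180.0, 0.0, 100.0]
force: [0.8, 0.5, -4.7]
grip_width: 0.0146
grasp_force: 60.0
time_s: 8.55
tool_pos: [0.5396, 0.0358, 0.0679]
tool_rot: [-180.0, 0.1, 99.9]
force: [-0.7, -0.4, -4.0]
grip_width: 0.0146
grasp_force: 60.0
[0.53956599 0.0357949  0.06793617] [-1.79969208e+02  6.28833150e-02  9.99142546e+01] [-0.65250186 -0.43862538 -4.03646823] [-0.25068106  0.14208999 -0.09797332]
tool in disp 0.002427730725365563 0.15027711826536078
scene 153 ball disp 0.0012484961559286782 0.24073315231881498 0.08635895758714636
scene 0.06 0.08 14 X mid 0.0013 Ztop 0.0964
top 134 ball disp 0.003569216475210938 0.2437085889954831 0.08646502577761699
```

```bash
python3 -m creep '{"translation":[[0,-0.024,0],[-0.12,0,0],[-0.12,0,0],[-0.12,0,0],[0,0,0]],"turn":[[0,0,0],[0,0,0],[0,0,0],[0,0,0],[0,0,0]],"grip":[0,0,0,0,0]}'
python3 -m creep '{"translation":[[-0.1,0,0],[-0.1,0,0],[0,0,0],[0,0,0]],"turn":[[0,0,0],[0,0,0],[0,0,0],[0,0,0]],"grip":[0,0,0,0]}'
python3 - <<'E'
from cell import env
from h import *
o,out=spindle(env,'ins2')
g=np.array(o['tool_pos']);print(o['force'],o['wrist_torque'])
a=np.radians(10.05);ex=np.array([np.cos(a),np.sin(a),0]);ey=np.array([-np.sin(a),np.cos(a),0]);O=np.array([.5634,-.1126,0])
print('tool in disp',(g-O)@ex,(g-O)@ey)
for n,k,b,c,W,hs in out:
    if b is not None: print(n,k,'ball disp',(b-O)@ex,(b-O)@ey,b[2])
E
```

```text
time_s: 9.28
tool_pos: [0.5428, 0.0074, 0.068]
tool_rot: [-180.0, 0.0, 99.9]
force: [-0.1, 0.7, -4.0]
grip_width: 0.0144
grasp_force: 60.0
time_s: 9.78
tool_pos: [0.5453, -0.0065, 0.0681]
tool_rot: [180.0, -0.0, 100.0]
force: [-1.1, -0.6, -4.0]
grip_width: 0.0147
grasp_force: 60.0
[-1.09030005 -0.64121825 -3.98425704] [ 0.02708211 -0.09991236 -0.01617182]
tool in disp 0.0006962141756886188 0.1076288864643201
scene 144 ball disp -0.0007937800822055621 0.19788844290880844 0.08715094691998673
top 131 ball disp 0.0007248817356987234 0.20053220547679165 0.08675576149474169
```

```bash
python3 -m creep '{"translation":[[-0.1,0,0.006],[-0.1,0,0],[0,0,0]],"turn":[[0,0,0],[0,0,0],[0,0,0]],"grip":[0,0,0]}'
python3 -m creep '{"translation":[[-0.1,0,0],[-0.1,0,0],[0,0,0],[0,0,0]],"turn":[[0,0,0],[0,0,0],[0,0,0],[0,0,0]],"grip":[0,0,0,0]}'
python3 - <<'E'
from cell import env
from h import *
o,out=spindle(env,'ins3')
g=np.array(o['tool_pos']);print(o['force'],o['wrist_torque'])
a=np.radians(10.05);ex=np.array([np.cos(a),np.sin(a),0]);ey=np.array([-np.sin(a),np.cos(a),0]);O=np.array([.5634,-.1126,0])
print('tool in disp',(g-O)@ex,(g-O)@ey)
for n,k,b,c,W,hs in out:
    if b is not None: print(n,k,'ball disp',(b-O)@ex,(b-O)@ey,b[2])
    X,Y,Z=(W-O)@ex,(W-O)@ey,W[:,2]
    m=(abs(X)<.012)&(Y<-.057)&(Y>-.13)&(Z>.07)&(Z<.1);print(n,'nose pts',m.sum(),Y[m].min() if m.any() else '',Z[m].max() if m.any() else '')
E
```

```text
time_s: 10.25
tool_pos: [0.5483, -0.024, 0.0676]
tool_rot: [-180.0, 0.0, 99.9]
force: [0.6, -0.2, -3.4]
grip_width: 0.0144
grasp_force: 60.0
time_s: 10.75
tool_pos: [0.5509, -0.038, 0.0676]
tool_rot: [-180.0, -0.0, 100.0]
force: [-0.6, -1.0, -4.4]
grip_width: 0.0146
grasp_force: 60.0
[-0.64085018 -1.02545384 -4.44757994] [ 0.12017665 -0.09953225  0.01662215]
tool in disp 0.0006697446866205746 0.07559631302947849
scene 115 ball disp -0.0006485966321698602 0.16613667057398843 0.08675867034519157
scene nose pts 0  
top 136 ball disp 0.0005843890473478195 0.1683578538385863 0.08641813254311208
top nose pts 0
```

Nose should be through the far cheek with no contact force. I'll advance 4 mm, lower onto the bores, release, and go to the ball.

```bash
python3 -m creep '{"translation":[[-0.05,0,0],[0,0,0.012],[0,0,0],[0,0,0],[0,0,0]],"turn":[[0,0,0],[0,0,0],[0,0,0],[0,0,0],[0,0,0]],"grip":[0,0,0.3,0.46,0.46]}'
python3 -m creep '{"translation":[[0,0,-0.15],[0,0,-0.3],[0,0,-0.3],[0.4,0,0],[0.5,0,0]],"turn":[[0,0,0],[0,0,0],[0,0,0],[0,0,0],[0,0,0]],"grip":[0.46,0.46,0.46,0.46,0.6]}'
python3 - <<'E'
from cell import env
from h import *
o,out=spindle(env,'rel')
g=np.array(o['tool_pos']);print(o['force'],o['wrist_torque'])
a=np.radians(10.05);ex=np.array([np.cos(a),np.sin(a),0]);ey=np.array([-np.sin(a),np.cos(a),0]);O=np.array([.5634,-.1126,0])
print('tool in disp',(g-O)@ex,(g-O)@ey,g[2])
for n,k,b,c,W,hs in out:
    if b is not None: print(n,k,'ball disp',(b-O)@ex,(b-O)@ey,b[2])
    X,Y,Z=(W-O)@ex,(W-O)@ey,W[:,2];f=c['frame'].reshape(-1,3)
    k=(X>.04)&(X<.09)&(Y>.06)&(Y<.125)&(Z>.04);P=np.c_[X,Y,Z][k&(f.max(1)<70)]
    if len(P):print(n,'pin',len(P),np.percentile(P,[3,50,97],axis=0).round(4).tolist())
    P=np.c_[X,Y,Z][k&(hs[:,0]>15)&(hs[:,0]<32)&(hs[:,1]>120)]
    if len(P):print(n,'keeper',len(P),np.percentile(P,[3,50,97],axis=0).round(4).tolist())
E
```

```text
time_s: 11.48
tool_pos: [0.5521, -0.042, 0.0672]
tool_rot: [179.9, 0.0, 100.1]
force: [-0.0, -0.5, 0.0]
grip_width: 0.0357
grasp_force: 0.0
time_s: 12.1
tool_pos: [0.5398, 0.0286, 0.1281]
tool_rot: [179.9, 0.1, 99.9]
force: [0.1, 1.3, -0.8]
grip_width: 0.0444
grasp_force: 0.0
[ 0.09762609  1.31532869 -0.80255622] [ 0.041582   -0.09560059 -0.05448238]
tool in disp 0.001405071645449497 0.14319815115556783 0.12809992330668693
scene 115 ball disp -0.0017883234079724912 0.1619490656361729 0.08151104900921129
scene keeper 53 [[0.0422, 0.0678, 0.0499], [0.0528, 0.0729, 0.072], [0.0705, 0.0781, 0.0772]]
```

View pics/rel_scene.png

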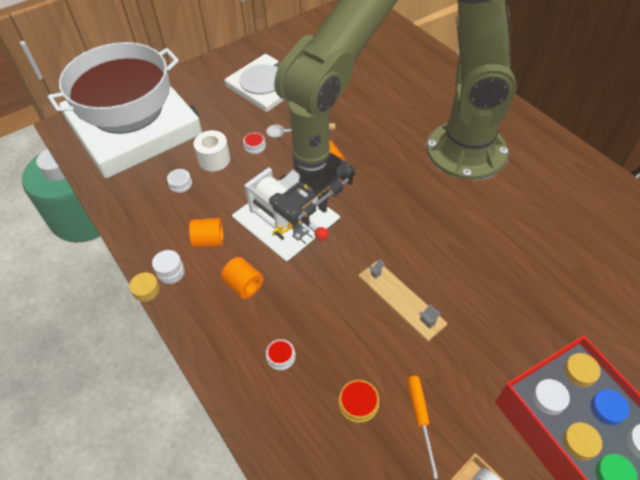

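Spindle is in both bores, ball at pixel (321,233), hanging slightly at z ≈ 0.081. Now the ball.

```bash
python3 -m creep '{"translation":[[0.25,-0.012,0],[0,0,0.3],[0,0,0.3],[0,0,0.22],[0,0,0]],"turn":[[0,0,0],[0,0,0],[0,0,0],[0,0,0],[0,0,0]],"grip":[0.6,0.6,0.6,0.6,0.6]}'
python3 -m creep '{"translation":[[0,0,0],[0,0,0],[0,0,0],[0,0,-0.03],[0,0,0]],"turn":[[0,0,0],[0,0,0],[0,0,0],[0,0,0],[0,0,0]],"grip":[0.45,0.3,0.3,0.3,0.3]}' 20
python3 - <<'E'
from cell import env
from h import *
o,out=spindle(env)
g=np.array(o['tool_pos']);print(o['force'],o['wrist_torque'])
a=np.radians(10.05);ex=np.array([np.cos(a),np.sin(a),0]);ey=np.array([-np.sin(a),np.cos(a),0]);O=np.array([.5634,-.1126,0])
print('tool in disp',(g-O)@ex,(g-O)@ey,g[2])
for n,k,b,c,W,hs in out:
    if b is not None: print(n,k,'ball disp',(b-O)@ex,(b-O)@ey,b[2])
E
```

```text
time_s: 12.82
tool_pos: [0.5336, 0.0482, 0.06]
tool_rot: [-179.9, -0.0, 100.0]
force: [0.7, -0.3, -0.2]
grip_width: 0.0521
grasp_force: 0.0
time_s: 13.45
tool_pos: [0.535, 0.0481, 0.0638]
tool_rot: [180.0, 0.0, 100.0]
force: [1.0, -0.8, -1.1]
grip_width: 0.0326
grasp_force: 20.0
[ 0.99040961 -0.80952679 -1.05975177] [-0.0107136  -0.23644318  0.05833489]
tool in disp 3.9831731184316455e-05 0.16323529563846023 0.06383991871189604
scene 38 ball disp 0.00628075354131211 0.1835856614514148 0.10279452751104853
```

```bash
python3 -m creep '{"translation":[[0,0,-0.015],[-0.1,0,0],[-0.1,0,0],[-0.1,0,0],[-0.05,0,0]],"turn":[[0,0,0],[0,0,0],[0,0,0],[0,0,0],[0,0,0]],"grip":[0.3,0.3,0.3,0.3,0.3]}'
python3 -m creep '{"translation":[[-0.02,0,0],[-0.015,0,0],[0,0,0]],"turn":[[0,0,0],[0,0,0],[0,0,0]],"grip":[0.3,0.3,0.3]}'
python3 -m creep '{"translation":[[-0.0125,0,0],[-0.0125,0,0],[0,0,0]],"turn":[[0,0,0],[0,0,0],[0,0,0]],"grip":[0.3,0.3,0.3]}'
python3 - <<'E'
from cell import env
from h import *
o=env.get_obs();g=np.array(o['tool_pos'])
a=np.radians(10.05);ey=np.array([-np.sin(a),np.cos(a),0]);O=np.array([.5634,-.1126,0])
print('tool y',(g-O)@ey,'Fy',o['force']@ey)
E
```

```text
time_s: 14.18
tool_pos: [0.5397, 0.0201, 0.0648]
tool_rot: [180.0, -0.0, 100.0]
force: [0.5, 2.7, 0.1]
grip_width: 0.0325
grasp_force: 20.0
time_s: 14.55
tool_pos: [0.54, 0.0181, 0.0647]
tool_rot: [180.0, 0.0, 100.1]
force: [-0.6, 2.2, 1.3]
grip_width: 0.0327
grasp_force: 20.0
time_s: 14.92
tool_pos: [0.5404, 0.0159, 0.0647]
tool_rot: [180.0, 0.0, 100.0]
force: [-0.5, 3.5, 1.5]
grip_width: 0.033
grasp_force: 20.0
tool y 0.1305060368841021 Fy 3.516000287725618
```

```bash
python3 -m creep '{"translation":[[-0.0125,0,0],[0,0,0]],"turn":[[0,0,0],[0,0,0]],"grip":[0.3,0.3]}' | sed -n '2p;4p'
python3 -m creep '{"translation":[[-0.0125,0,0],[0,0,0]],"turn":[[0,0,0],[0,0,0]],"grip":[0.3,0.3]}' | sed -n '2p;4p'
python3 - <<'E'
from cell import env
from h import *
o,out=spindle(env,'in')
g=np.array(o['tool_pos'])
a=np.radians(10.05);ex=np.array([np.cos(a),np.sin(a),0]);ey=np.array([-np.sin(a),np.cos(a),0]);O=np.array([.5634,-.1126,0])
print('tool y',(g-O)@ey,'Fy',o['force']@ey)
for n,k,b,c,W,hs in out:
    X,Y,Z=(W-O)@ex,(W-O)@ey,W[:,2]
    m=(abs(X)<.012)&(Y<-.057)&(Y>-.13)&(Z>.065)&(Z<.1);print(n,'nose',m.sum(),Y[m].min() if m.any() else '')
    p=proj(c,[O+.06*ey+[0,0,.085]])[0].astype(int)
    cv2.imwrite(f'pics/in_{n}_c.png',cv2.resize(c['frame'][p[1]-50:p[1]+60,p[0]-60:p[0]+80,::-1],None,fx=4,fy=4,interpolation=2))
E
```

```text
tool_pos: [0.5406, 0.0148, 0.0647]
force: [0.9, 3.0, 0.9]
tool_pos: [0.5408, 0.0139, 0.0647]
force: [-0.1, 3.4, 1.3]
tool y 0.12849424389593195 Fy 3.394688494299498
scene nose 53 -0.10899941506285704
top nose 114 -0.10643619533590912
```

View pics/in_scene_c.png

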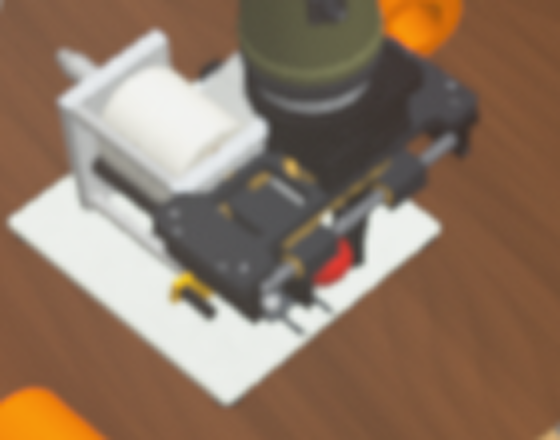

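The nose stands out of the far cheek at crop (70,62), Y ≈ -107 mm as expected; the roll is in place. I'll step on until the force rises.

```bash
python3 -m creep '{"translation":[[-0.0125,0,0],[0,0,0]],"turn":[[0,0,0],[0,0,0]],"grip":[0.3,0.3]}' | sed -n '2p;4p'
python3 -m creep '{"translation":[[-0.0125,0,0],[0,0,0]],"turn":[[0,0,0],[0,0,0]],"grip":[0.3,0.3]}' | sed -n '2p;4p'
```

```text
tool_pos: [0.5409, 0.0129, 0.0647]
force: [-0.5, 4.9, 1.3]
tool_pos: [0.5411, 0.0119, 0.0647]
force: [-0.2, 3.2, 1.0]
```

```bash
python3 -m creep '{"translation":[[-0.0125,0,0],[0,0,0]],"turn":[[0,0,0],[0,0,0]],"grip":[0.3,0.3]}' | sed -n '2p;4p'
cat >> h.py <<'E'
a_=np.radians(10.05);EX=np.array([np.cos(a_),np.sin(a_),0]);EY=np.array([-np.sin(a_),np.cos(a_),0]);O=np.array([.5634,-.1126,0])
def report(env,save=None):
    o,out=spindle(env,save);g=np.array(o['tool_pos'])
    print('t',o['time_s'],'tool',((g-O)@EX).round(4),((g-O)@EY).round(4),g[2].round(4),'Fy',round(float(np.dot(o['force'],EY)),2),'F',np.round(o['force'],1),'w',o['grip_width'])
    for n,k,b,c,W,hs in out:
        X,Y,Z=(W-O)@EX,(W-O)@EY,W[:,2]
        if b is not None: print(n,k,'ball',((b-O)@EX).round(4),((b-O)@EY).round(4),b[2].round(4))
        m=(abs(X)<.012)&(Y<-.057)&(Y>-.13)&(Z>.065)&(Z<.1);print(n,'nose',m.sum(),np.sort(Y[m])[:4].round(4))
        m=(abs(X)<.016)&(Y>.05)&(Y<.085)&(Z>.085)&(Z<.107)&(hs[:,0]>12)&(hs[:,0]<32)&(hs[:,1]>80);print(n,'brass',m.sum(),np.percentile(Y[m],[5,50,95]).round(4) if m.any() else '')
    return out
E
python3 -c "
from cell import env
from h import *
report(env)"
```

```text
tool_pos: [0.541, 0.0119, 0.0647]
force: [-0.5, 4.5, 1.3]
t 16.275 tool -0.0003 0.1265 0.0647 Fy 4.54 F [-0.5  4.5  1.3] w 0.032888726964479226
scene 34 ball 0.0023 0.1336 0.108
scene nose 57 [-0.1088 -0.1085 -0.1083 -0.1079]
scene brass 0 
top nose 121 [-0.1078 -0.1077 -0.1062 -0.1061]
top brass 0
```

The nose has stopped moving and the tool no longer advances at about 4.5 N, so the collar is on the washer. Releasing, backing away and locating the pin.

```bash
python3 -m creep '{"translation":[[0.02,0,0],[0,0,0],[0,0,0],[0,0,0],[0,0,-0.3]],"turn":[[0,0,0],[0,0,0],[0,0,0],[0,0,0],[0,0,0]],"grip":[0.3,0.45,0.6,0.6,0.6]}' | sed -n '2p;4p'
python3 -m creep '{"translation":[[0,0,-0.4],[0,0,-0.3],[0.5,0,0],[0.5,0,0],[0.5,0,0]],"turn":[[0,0,0],[0,0,0],[0,0,0],[0,0,0],[0,0,0]],"grip":[0.6,0.6,0.6,0.6,0.6]}' | sed -n '2p;4p'
python3 - <<'E'
from cell import env
from h import *
out=report(env,'keep')
ims=[]
for n,k,b,c,W,hs in out:
    X,Y,Z=(W-O)@EX,(W-O)@EY,W[:,2];f=c['frame'].reshape(-1,3);P=np.c_[X,Y,Z]
    reg=(X>.03)&(X<.1)&(Y>.055)&(Y<.125)&(Z>.035)&(Z<.1)
    for nm,m in(('dark',f.max(1)<75),('yellow',(hs[:,0]>15)&(hs[:,0]<32)&(hs[:,1]>120))):
        q=P[reg&m]
        if len(q)>3: print(n,nm,len(q),np.percentile(q,[3,50,97],axis=0).round(4).tolist())
    p=proj(c,[O+.07*EY+[0,0,.085]])[0].astype(int)
    ims.append(cv2.resize(c['frame'][p[1]-48:p[1]+48,p[0]-60:p[0]+65,::-1],None,fx=3,fy=3,interpolation=2))
    ang=np.radians(72);pin=O+.068*np.sin(ang)*EX+.093*EY+[0,0,.049+.068*np.cos(ang)];print('pin px guess',proj(c,[pin]),'crop org',p-[60,48])
cv2.imwrite('pics/keep_c.png',np.vstack(ims))
E
```

```text
tool_pos: [0.5392, 0.0119, 0.0872]
force: [0.7, -0.6, -0.5]
tool_pos: [0.5198, 0.1313, 0.1447]
force: [1.9, -0.4, -0.3]
t 17.625 tool -0.0004 0.2478 0.1447 Fy -0.7 F [ 1.9 -0.4 -0.3] w 0.051911642740176636
scene nose 54 [-0.114  -0.1082 -0.1077 -0.1076]
scene brass 76 [0.0514 0.0574 0.0632]
top 121 ball 0.0002 0.1273 0.0842
top nose 120 [-0.109  -0.1087 -0.1071 -0.1064]
top brass 57 [0.0553 0.059  0.0639]
scene yellow 61 [[0.0338, 0.0674, 0.0476], [0.0506, 0.0727, 0.0699], [0.0696, 0.0772, 0.0771]]
pin px guess [[280.67338451 237.02091266]] crop org [233 164]
top dark 20 [[0.0639, 0.0804, 0.0701], [0.0661, 0.0907, 0.0728], [0.0697, 0.0992, 0.0741]]
top yellow 28 [[0.0322, 0.0727, 0.0486], [0.054, 0.0747, 0.0735], [0.0707, 0.0774, 0.0776]]
pin px guess [[343.74538442 217.89379734]] crop org [299 193]
```

View pics/keep_c.png

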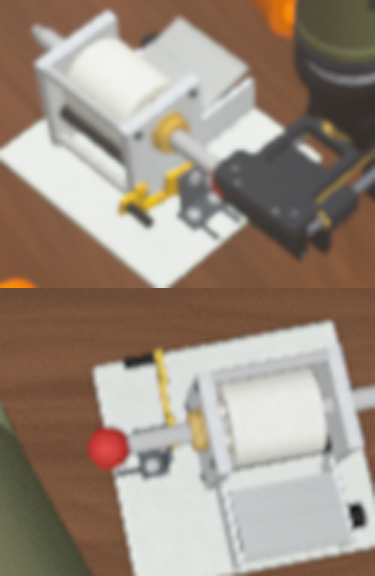

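The crop shows the collar seated on the washer (170,130), roll in place, and in the top view the pin at (142,361), i.e. X ≈ 0.065, Y ≈ 0.092, Z ≈ 0.069, which fits 68 mm at about 1.27 rad. Going to the pin.

```bash
python3 -m creep '{"translation":[[-0.4,0.17,0],[-0.5,0.2,0],[-0.5,0.2,0],[-0.5,0.2,0],[-0.048,0.048,0]],"turn":[[0,0,0],[0,0,0],[0,0,0],[0,0,0],[0,0,0]],"grip":[0.5,0.4,0.4,0.4,0.4]}' | sed -n '2,4p'
python3 -c "
from cell import env
from h import *
o=env.get_obs();g=o['tool_pos'];print((g-O)@EX,(g-O)@EY,g[2],o['grip_width'])"
```

```text
tool_pos: [0.6126, -0.0172, 0.1437]
tool_rot: [-179.9, 0.1, 99.6]
force: [0.7, 0.2, -0.4]
0.06510766411404324 0.08533083800525629 0.14373782183386785 0.03517689216845859
```

```bash
python3 -m creep '{"translation":[[0,0,0.4],[0,0,0],[0,0,0]],"turn":[[0,0,0],[0,0,0],[0,0,0]],"grip":[0.4,0.4,0.4]}' | sed -n '2,4p'
python3 -c "
from cell import env
from h import *
o=env.get_obs();g=o['tool_pos'];print((g-O)@EX,(g-O)@EY,g[2],o['grip_width'])"
```

```text
tool_pos: [0.6117, -0.0108, 0.1134]
tool_rot: [180.0, 0.0, 100.1]
force: [0.8, -0.3, 0.4]
0.0653173249992464 0.09185744171523008 0.11343977146105663 0.03495056491194142
```

Settled at (65.3, 91.9) mm. Descend 63 mm and pinch.

```bash
python3 -m creep '{"translation":[[0,0,0.4],[0,0,0.3],[0,0,0.09],[0,0,0],[0,0,0]],"turn":[[0,0,0],[0,0,0],[0,0,0],[0,0,0],[0,0,0]],"grip":[0.4,0.4,0.4,0.4,0]}' 15 | sed -n '2,6p'
python3 -m creep '{"translation":[[0,0,0],[0,0,0],[0,0,0]],"turn":[[0,0,0],[0,0,0],[0,0,0]],"grip":[0,0,0]}' | sed -n '2,6p'
```

```text
tool_pos: [0.6127, -0.0111, 0.051]
tool_rot: [179.9, 0.0, 100.0]
force: [0.2, 1.2, -0.5]
grip_width: 0.0304
grasp_force: 0.0
tool_pos: [0.6119, -0.0113, 0.0498]
tool_rot: [180.0, 0.0, 100.0]
force: [0.3, -0.3, 0.8]
grip_width: 0.0094
grasp_force: 15.0
```

Pin is pinched (9.4 mm). Now the arc.

```bash
python3 -m creep '{"translation":[[0,-0.043,-0.111],[0,-0.058,-0.104],[0,-0.072,-0.095],[0,0,0]],"turn":[[0,0,0],[0,0,0],[0,0,0],[0,0,0]],"grip":[0,0,0,0]}' | sed -n '2,6p'
python3 -m creep '{"translation":[[0,-0.0845,-0.084],[0,-0.095,-0.071],[0,-0.104,-0.057],[0,0,0]],"turn":[[0,0,0],[0,0,0],[0,0,0],[0,0,0]],"grip":[0,0,0,0]}' | sed -n '2,6p'
```

```text
tool_pos: [0.5993, -0.0135, 0.0763]
tool_rot: [179.8, 0.1, 100.0]
force: [4.5, 1.0, 4.5]
grip_width: 0.0094
grasp_force: 15.0
tool_pos: [0.579, -0.0171, 0.0946]
tool_rot: [179.5, 0.1, 100.0]
force: [5.2, 1.1, 9.0]
grip_width: 0.0095
grasp_force: 15.0
```

The upward force shows the pin sits about 4 mm below the grasp point; correcting the arc upward and closing.

```bash
python3 -m creep '{"translation":[[0,0,-0.059],[0,0,0],[0,-0.111,-0.042],[0,0,0]],"turn":[[0,0,0],[0,0,0],[0,0,0],[0,0,0]],"grip":[0,0,0,0]}' | sed -n '2,6p'
python3 -m creep '{"translation":[[0,-0.116,-0.026],[0,-0.12,-0.01],[0,0,0],[0,0,0]],"turn":[[0,0,0],[0,0,0],[0,0,0],[0,0,0]],"grip":[0,0,0,0]}' | sed -n '2,6p'
python3 -c "
from cell import env
from h import *
o=env.get_obs();g=o['tool_pos'];print((g-O)@EX,(g-O)@EY,g[2],o['force']@EX,o['grip_width'])"
```

```text
tool_pos: [0.5673, -0.0191, 0.1002]
tool_rot: [179.9, 0.0, 100.0]
force: [2.6, 0.4, 6.7]
grip_width: 0.0095
grasp_force: 15.0
tool_pos: [0.5472, -0.0226, 0.1021]
tool_rot: [-179.9, 0.0, 100.0]
force: [0.2, 0.6, 7.2]
grip_width: 0.0093
grasp_force: 15.0
-0.00022876054673269327 0.09147778128129741 0.10213519559241101 0.34397591249549664 0.009347683254103416
```

```bash
python3 -m creep '{"translation":[[0,-0.025,-0.02],[0,0,0]],"turn":[[0,0,0],[0,0,0]],"grip":[0,0]}' | sed -n '2,6p'
python3 -m creep '{"translation":[[0,-0.02,0],[0,0,0]],"turn":[[0,0,0],[0,0,0]],"grip":[0,0]}' | sed -n '2,6p'
python3 -c "
from cell import env
from h import *
o=env.get_obs();g=o['tool_pos'];print((g-O)@EX,(g-O)@EY,g[2],o['force']@EX,o['grip_width'])"
```

```text
tool_pos: [0.547, -0.0226, 0.1025]
tool_rot: [179.9, -0.1, 100.0]
force: [8.5, 1.2, -7.3]
grip_width: 0.0093
grasp_force: 15.0
tool_pos: [0.5469, -0.0226, 0.1026]
tool_rot: [179.7, -0.1, 100.1]
force: [13.4, 1.5, -10.1]
grip_width: 0.0096
grasp_force: 15.0
-0.0005755843327873901 0.091454432041449 0.10257521027592456 13.4400755911225 0.009633142949736056
```

Force rises to 13 N with no movement: keeper against its stop. Unload, release, lift and look.

```bash
python3 -m creep '{"translation":[[0,0.035,0.012],[0,0,0],[0,0,0],[0,0,-0.2],[0,0,-0.4]],"turn":[[0,0,0],[0,0,0],[0,0,0],[0,0,0],[0,0,0]],"grip":[0,0.2,0.3,0.3,0.4]}' | sed -n '2,6p'
python3 -m creep '{"translation":[[0.2,0,-0.2],[0.5,0.0,0],[0.5,0,0],[0,0,0]],"turn":[[0,0,0],[0,0,0],[0,0,0],[0,0,0]],"grip":[0.6,0.6,0.6,0.6]}' | sed -n '2,6p'
python3 - <<'E'
from cell import env
from h import *
out=report(env,'shut')
ims=[]
for n,k,b,c,W,hs in out:
    X,Y,Z=(W-O)@EX,(W-O)@EY,W[:,2];P=np.c_[X,Y,Z];f=c['frame'].reshape(-1,3)
    reg=(abs(X)<.05)&(Y>.066)&(Y<.12)&(Z>.1)&(Z<.14)
    for nm,m in(('dark',f.max(1)<75),('yellow',(hs[:,0]>15)&(hs[:,0]<32)&(hs[:,1]>120))):
        q=P[reg&m]
        if len(q)>3: print(n,nm,len(q),np.percentile(q,[3,50,97],axis=0).round(4).tolist())
    p=proj(c,[O+.07*EY+[0,0,.085]])[0].astype(int)
    ims.append(cv2.resize(c['frame'][p[1]-48:p[1]+48,p[0]-60:p[0]+65,::-1],None,fx=3,fy=3,interpolation=2))
cv2.imwrite('pics/shut_c.png',np.vstack(ims))
E
```

```text
tool_pos: [0.5461, -0.0227, 0.1508]
tool_rot: [-179.8, -0.1, 100.0]
force: [1.2, -0.3, 0.2]
grip_width: 0.0301
grasp_force: 0.0
tool_pos: [0.5293, 0.0773, 0.1675]
tool_rot: [180.0, -0.1, 100.5]
force: [-0.4, -0.7, 1.0]
grip_width: 0.0513
grasp_force: 0.0
t 23.35 tool -0.0004 0.193 0.1675 Fy -0.63 F [-0.4 -0.7  1. ] w 0.05134734624794484
scene nose 54 [-0.1137 -0.1094 -0.1093 -0.1084]
scene brass 35 [0.0516 0.0569 0.0754]
top nose 121 [-0.1086 -0.1078 -0.1065 -0.1061]
top brass 68 [0.0554 0.0603 0.0763]
scene yellow 9 [[0.014, 0.0691, 0.1011], [0.0167, 0.0733, 0.1061], [0.0187, 0.0745, 0.1086]]
top dark 12 [[-0.0015, 0.0796, 0.1187], [0.0003, 0.0856, 0.123], [0.0021, 0.0929, 0.1254]]
top yellow 31 [[-0.0071, 0.0717, 0.1053], [0.003, 0.075, 0.1219], [0.0144, 0.0784, 0.1264]]
```

View pics/shut_c.png

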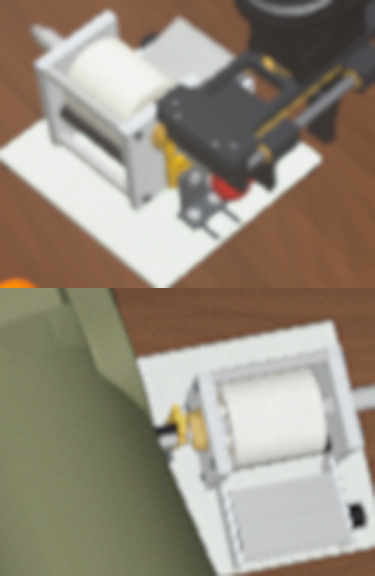

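Keeper stands upright (pin X ≈ 0.0003, crop top view (175,430)), collar between washer and keeper. Back to the ball.

```bash
python3 -m creep '{"translation":[[-0.4,0,0],[-0.4,0,0],[0,0,0.3],[0,0,0.4],[0,0,0.4]],"turn":[[0,0,0],[0,0,0],[0,0,0],[0,0,0],[0,0,0]],"grip":[0.6,0.6,0.6,0.6,0.6]}' | sed -n '2,6p'
python3 -m creep '{"translation":[[0,0,0.18],[0,0,0],[0,0,0],[0,0,0],[0,0,0]],"turn":[[0,0,0],[0,0,0],[0,0,0],[0,0,0],[0,0,0]],"grip":[0.6,0.6,0.4,0.3,0.3]}' 25| sed -n '2,6p'
python3 -m creep '{"translation":[[0,0,0],[0.0125,0,0],[0.0125,0,0],[0.0125,0,0],[0,0,0]],"turn":[[0,0,0],[0,0,0],[0,0,0],[0,0,0],[0,0,0]],"grip":[0.3,0.3,0.3,0.3,0.3]}' | sed -n '2,6p'
python3 -c "
from cell import env
from h import *
report(env)"
```

```text
tool_pos: [0.5421, 0.007, 0.0779]
tool_rot: [-180.0, 0.0, 99.9]
force: [-0.2, -1.0, 0.4]
grip_width: 0.0521
grasp_force: 0.0
tool_pos: [0.5424, 0.0089, 0.0652]
tool_rot: [179.9, 0.0, 100.0]
force: [-0.7, -0.6, 0.5]
grip_width: 0.0329
grasp_force: 25.0
tool_pos: [0.5415, 0.0116, 0.0644]
tool_rot: [-180.0, 0.0, 100.0]
force: [0.8, -2.4, 1.0]
grip_width: 0.0327
grasp_force: 25.0
t 25.325 tool 0.0001 0.1261 0.0644 Fy -2.53 F [ 0.8 -2.4  1. ] w 0.03265308220031219
scene 45 ball 0.0031 0.1441 0.1086
scene nose 50 [-0.1071 -0.1055 -0.1054 -0.1036]
scene brass 0 
top nose 115 [-0.1064 -0.1061 -0.1056 -0.1044]
top brass 0
```

```bash
for i in 1; do
python3 -m creep '{"translation":[[0.0125,0,0],[0.0125,0,0],[0,0,0]],"turn":[[0,0,0],[0,0,0],[0,0,0]],"grip":[0.3,0.3,0.3]}' | sed -n '2p;4p'
python3 -m creep '{"translation":[[0.0125,0,0],[0,0,0]],"turn":[[0,0,0],[0,0,0]],"grip":[0.3,0.3]}' | sed -n '2p;4p'
python3 -m creep '{"translation":[[0.0125,0,0],[0,0,0]],"turn":[[0,0,0],[0,0,0]],"grip":[0.3,0.3]}' | sed -n '2p;4p'
done
python3 -c "
from cell import env
from h import *
report(env)"
```

```text
tool_pos: [0.541, 0.0141, 0.0644]
force: [0.7, -2.5, 0.9]
tool_pos: [0.5409, 0.0147, 0.0645]
force: [0.8, -3.5, 1.6]
tool_pos: [0.5409, 0.0148, 0.0645]
force: [0.8, -5.1, 2.7]
t 26.3 tool 0.0001 0.1294 0.0645 Fy -5.12 F [ 0.8 -5.1  2.7] w 0.03259182199962661
scene 44 ball 0.0024 0.1487 0.1075
scene nose 43 [-0.1028 -0.102  -0.0996 -0.0995]
scene brass 1 [0.0521 0.0521 0.0521]
top nose 106 [-0.1026 -0.1003 -0.1002 -0.0999]
top brass 0
```

Stopped by the keeper; loading it a bit more.

```bash
python3 -m creep '{"translation":[[0.0125,0,0],[0.0125,0,0],[0,0,0]],"turn":[[0,0,0],[0,0,0],[0,0,0]],"grip":[0.3,0.3,0.3]}' | sed -n '2p;4p'
python3 -m creep '{"translation":[[0.0125,0,0],[0.0125,0,0],[0,0,0]],"turn":[[0,0,0],[0,0,0],[0,0,0]],"grip":[0.3,0.3,0.3]}' | sed -n '2p;4p'
python3 -c "
from cell import env
from h import *
report(env)"
```

```text
tool_pos: [0.541, 0.0149, 0.0646]
force: [1.7, -8.1, 2.3]
tool_pos: [0.541, 0.015, 0.0647]
force: [3.1, -10.6, 1.7]
t 27.15 tool 0.0002 0.1296 0.0647 Fy -11.02 F [  3.1 -10.6   1.7] w 0.032818673106977586
scene 44 ball 0.0014 0.1476 0.107
scene nose 42 [-0.1004 -0.0999 -0.0995 -0.0994]
scene brass 2 [0.0522 0.0524 0.0527]
top nose 104 [-0.1008 -0.1006 -0.1002 -0.099 ]
top brass 0
```

Bears on the keeper with 11 N (friction about 2.5). Now pressing in.

```bash
python3 -m creep '{"translation":[[-0.04,0,0],[-0.04,0,0],[-0.03,0,0],[-0.0125,0,0],[0,0,0]],"turn":[[0,0,0],[0,0,0],[0,0,0],[0,0,0],[0,0,0]],"grip":[0.3,0.3,0.3,0.3,0.3]}' | sed -n '2p;4p'
python3 -m creep '{"translation":[[-0.0125,0,0],[-0.0125,0,0],[0,0,0]],"turn":[[0,0,0],[0,0,0],[0,0,0]],"grip":[0.3,0.3,0.3]}' | sed -n '2p;4p'
python3 -m creep '{"translation":[[-0.0125,0,0],[-0.0125,0,0],[0,0,0]],"turn":[[0,0,0],[0,0,0],[0,0,0]],"grip":[0.3,0.3,0.3]}' | sed -n '2p;4p'
python3 -c "
from cell import env
from h import *
report(env)"
```

```text
tool_pos: [0.5416, 0.0113, 0.0644]
force: [-0.4, 4.5, 1.5]
tool_pos: [0.542, 0.0088, 0.0645]
force: [-0.9, 5.5, 1.6]
tool_pos: [0.542, 0.0087, 0.0645]
force: [-1.4, 8.6, 3.5]
t 28.625 tool 0.0001 0.1232 0.0645 Fy 8.74 F [-1.4  8.6  3.5] w 0.0326687747160737
scene 51 ball 0.0021 0.138 0.1087
scene nose 58 [-0.1101 -0.1099 -0.1089 -0.1088]
scene brass 0 
top nose 122 [-0.1082 -0.1082 -0.1072 -0.1062]
top brass 0
```

```bash
python3 -m creep '{"translation":[[-0.0125,0,0],[-0.0125,0,0],[0,0,0]],"turn":[[0,0,0],[0,0,0],[0,0,0]],"grip":[0.3,0.3,0.3]}' | sed -n '2p;4p'
python3 -m creep '{"translation":[[0.025,0,0],[0.04,0,0],[0.025,0,0],[0,0,0]],"turn":[[0,0,0],[0,0,0],[0,0,0],[0,0,0]],"grip":[0.3,0.3,0.3,0.3]}' | sed -n '2p;4p'
python3 -c "
from cell import env
from h import *
report(env)"
```

```text
tool_pos: [0.5419, 0.0087, 0.0645]
force: [-3.6, 11.5, 3.2]
tool_pos: [0.542, 0.009, 0.0645]
force: [1.5, -2.7, 0.5]
t 29.6 tool 0.0002 0.1235 0.0645 Fy -2.89 F [ 1.5 -2.7  0.5] w 0.032778244412368526
scene 45 ball 0.004 0.1438 0.1069
scene nose 56 [-0.1098 -0.1097 -0.1081 -0.108 ]
scene brass 0 
top nose 120 [-0.1079 -0.1078 -0.1057 -0.1054]
top brass 0
```

Pressed with 11.5 N against the washer. Now out to the middle, tool y ≈ 0.1264.

```bash
python3 -m creep '{"translation":[[0.0125,0,0],[0.0125,0,0],[0.0125,0,0],[0,0,0],[0,0,0]],"turn":[[0,0,0],[0,0,0],[0,0,0],[0,0,0],[0,0,0]],"grip":[0.3,0.3,0.3,0.3,0.3]}' | sed -n '2p;4p'
python3 -c "
from cell import env
from h import *
report(env)"
```

```text
tool_pos: [0.5408, 0.0145, 0.0644]
force: [0.4, -2.1, 1.3]
t 30.325 tool -0.0 0.1291 0.0644 Fy -2.14 F [ 0.4 -2.1  1.3] w 0.03216569222439861
scene 47 ball 0.0033 0.1473 0.1075
scene nose 45 [-0.1066 -0.1037 -0.1036 -0.1017]
scene brass 0 
top nose 106 [-0.1021 -0.1007 -0.1006 -0.1001]
top brass 0
```

```bash
python3 -m creep '{"translation":[[-0.02,0,0],[-0.0125,0,0],[0,0,0]],"turn":[[0,0,0],[0,0,0],[0,0,0]],"grip":[0.3,0.3,0.3]}' | sed -n '2p;4p'
python3 -m creep '{"translation":[[-0.0125,0,0],[0,0,0]],"turn":[[0,0,0],[0,0,0]],"grip":[0.3,0.3]}' | sed -n '2p;4p'
python3 -c "
from cell import env
from h import *
report(env)"
```

```text
tool_pos: [0.5413, 0.0132, 0.0645]
force: [0.3, 3.9, 2.7]
tool_pos: [0.5417, 0.0109, 0.0645]
force: [0.1, 3.3, 2.5]
t 31.05 tool 0.0002 0.1254 0.0645 Fy 3.22 F [0.1 3.3 2.5] w 0.032727114996392324
scene 48 ball 0.003 0.1279 0.1036
scene nose 51 [-0.1071 -0.1062 -0.105  -0.103 ]
scene brass 0 
top nose 114 [-0.1059 -0.1054 -0.1053 -0.1042]
top brass 0
```

```bash
python3 -m creep '{"translation":[[0.02,0,0],[0,0,0]],"turn":[[0,0,0],[0,0,0]],"grip":[0.3,0.3]}' | sed -n '2p;4p'
python3 -m creep '{"translation":[[0.0125,0,0],[0,0,0]],"turn":[[0,0,0],[0,0,0]],"grip":[0.3,0.3]}' | sed -n '2p;4p'
python3 -c "
from cell import env
from h import *
report(env)"
```

```text
tool_pos: [0.5417, 0.0109, 0.0645]
force: [0.9, -0.2, 2.0]
tool_pos: [0.5414, 0.0117, 0.0644]
force: [0.2, -3.1, 1.2]
t 31.65 tool 0.0001 0.1263 0.0644 Fy -3.07 F [ 0.2 -3.1  1.2] w 0.03245896319285792
scene 43 ball 0.0046 0.1447 0.1067
scene nose 49 [-0.1066 -0.1045 -0.1032 -0.1026]
scene brass 0 
top nose 113 [-0.1039 -0.1039 -0.1034 -0.1028]
top brass 0
```

Midway (0.1263). Unload, open slowly, and lift away.

```bash
python3 -m creep '{"translation":[[-0.016,0,0],[0,0,0],[0,0,0]],"turn":[[0,0,0],[0,0,0],[0,0,0]],"grip":[0.3,0.3,0.3]}' 5 | sed -n '2p;4p'
python3 -m creep '{"translation":[[0,0,0],[0,0,0],[0,0,0],[0,0,0],[0,0,-0.3]],"turn":[[0,0,0],[0,0,0],[0,0,0],[0,0,0],[0,0,0]],"grip":[0.42,0.5,0.6,0.6,0.6]}' | sed -n '2p;4p'
python3 -m creep '{"translation":[[0,0,-0.4],[0,0,-0.5],[0.6,0,0],[0.6,0,0],[0.6,0,0]],"turn":[[0,0,0],[0,0,0],[0,0,0],[0,0,0],[0,0,0]],"grip":[0.6,0.6,0.6,0.6,0.6]}' | sed -n '2p;4p'
python3 -m creep '{"translation":[[0.6,0,0],[0,0,0],[0,0,0]],"turn":[[0,0,0],[0,0,0],[0,0,0]],"grip":[0.6,0.6,0.6]}' | sed -n '2p;4p'
python3 - <<'E'
from cell import env
from h import *
out=report(env,'end');ims=[]
for n,k,b,c,W,hs in out:
    p=proj(c,[O+.07*EY+[0,0,.085]])[0].astype(int)
    X,Y,Z=(W-O)@EX,(W-O)@EY,W[:,2];P=np.c_[X,Y,Z]
    m=(abs(X)<.03)&(Y>.05)&(Y<.095)&(Z>.08)&(Z<.13)&(hs[:,0]>15)&(hs[:,0]<32)&(hs[:,1]>100)
    print(n,[(int(1000*y),int(k)) for k,y in zip(*np.histogram(Y[m],np.arange(.05,.095,.002)))], 'top X',X[m&(Z>.115)].mean() if (m&(Z>.115)).any() else '')
    q=[(c['frame'][p[1]-35:p[1]+45,p[0]-45:p[0]+55,::-1])]
    ims.append(cv2.resize(q[0],None,fx=5,fy=3.7*5/5,interpolation=2) if 0 else cv2.resize(q[0],None,fx=3.7,fy=3.7,interpolation=2))
cv2.imwrite('pics/end_c.png',np.hstack(ims))
E
```

```text
tool_pos: [0.5411, 0.0124, 0.0643]
force: [-0.2, -0.8, 2.0]
tool_pos: [0.5398, 0.0119, 0.0871]
force: [0.5, -0.0, 0.1]
tool_pos: [0.5161, 0.155, 0.1607]
force: [0.3, 0.1, -0.6]
tool_pos: [0.508, 0.2004, 0.1603]
force: [-0.2, 0.6, -0.0]
t 33.75 tool 0.0001 0.3179 0.1603 Fy 0.6 F [-0.2  0.6 -0. ] w 0.051989099064136256
scene 84 ball -0.0013 0.1288 0.085
scene nose 46 [-0.1091 -0.1069 -0.1033 -0.1025]
scene brass 66 [0.0517 0.0592 0.0764]
top 124 ball 0.0003 0.1302 0.0842
top nose 109 [-0.1045 -0.1042 -0.1032 -0.1031]
top brass 54 [0.0559 0.0644 0.0765]
scene [(50, 4), (52, 11), (54, 3), (56, 5), (58, 4), (60, 1), (62, 3), (64, 0), (66, 4), (68, 6), (70, 14), (72, 26), (74, 21), (76, 6), (78, 4), (80, 1), (82, 0), (84, 0), (86, 0), (88, 0), (90, 0), (92, 0)] top X 0.002619182505282416
top [(50, 0), (52, 0), (54, 3), (56, 1), (58, 0), (60, 3), (62, 10), (64, 10), (66, 9), (68, 0), (70, 8), (72, 11), (74, 15), (76, 8), (78, 1), (80, 1), (82, 1), (84, 0), (86, 0), (88, 0), (90, 0), (92, 0)] top X 0.0015750468150852192
```

View pics/end_c.png

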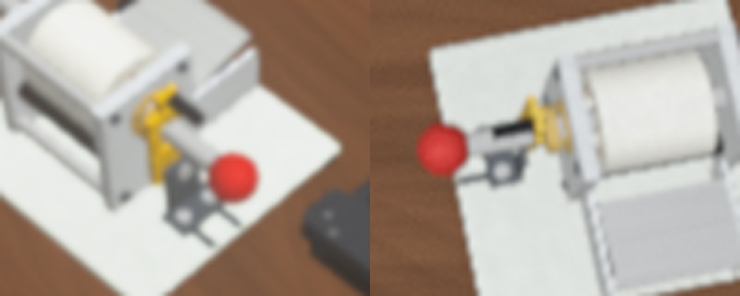

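The picture shows the keeper upright round the neck, the pin above the axis at (190,105), and the roll in its place. The ball is 2.9 mm out from its washer position in a 6.4 mm float, so midway. Handing in.

```bash
python3 -c "
from cell import env
print(env.sign_off())"
```

```text
the job is handed in; nothing more can be done
None
```

The spindle is fitted and the keeper shut. I felt the end float at both stops (about 6.4 mm, pushing and pulling with about 11 N) and left the spindle about midway, 2.9 mm off the washer. The job is handed in, but `sign_off` gave no verdict.

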